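Release the locked mirror mount from its transit catch

TASK

Of the two tilting mirror mounts on the bench, one is still held down by its transit catch. With the fingertips press the round thumb pad on that mount's sprung corner until its pointer stands at the long mark of its scale, hold it there a moment while the catch swings clear by itself, then ease the corner up slowly, without letting it fly up, so that the pointer comes back to the top line of the scale and the mount is left free. Do not touch the mirror glass, the pointer, the catch or the other mount, and do not pick up or shift the things lying about.

Things in the scene. Friction and masses are not known exactly. Their poses are not given: they have to be found in the camera images.
- mount_1: The locked mount: aluminium base (127 mm square diamond-wise, 70 x 164 mm crossbar in front), fixed, on 10 mm rubber feet. Origin on the worktop under the mirror's middle; its -x axis points to the sprung corner with the thumb pad, z up. A like tilt plate (top 57 mm high when free) pivots above it about an axis along the mount's y, 52 mm high. Scale on the +y side of the pad, catch on the -y side.
- mount_2: The other mount, of the same make and size and the same axes, already free (its pointer at the top line, its catch swung out). Leave it alone.
- tilt_1 (a joint): Tilt of mount_1's plate, rad: 0 = free, at its upper stop; grows as the sprung corner goes down; about 0.07 while locked under the catch; 0.185 = pointer at the long mark; 0.27 = bottom stop. A spring pushes it back up: it takes about 4.5 N on the pad at the locked position, 7 N at the long mark, 9 N at the bottom.
- catch_1 (a joint): Catch of mount_1, rad: up to about 0.1 = upright, hooked over the pin of the tilt plate; 0.8 = swung clear, outwards to the mount's -y side. Once the plate is pressed past about 0.13 rad a light spring swings it out by itself within about 0.3 s; it then stays out.
- pad_1 (a point): Middle of the top face of the round black rubber thumb pad (22 mm across, 5 mm proud of the plate) on mount_1's sprung corner, 76 mm from the tilt axis. It moves with the plate: 62 mm above the worktop when free, about 57 mm locked, 48 mm at the long mark. Nothing within 35 mm of it stands higher than 62 mm.
- tip_1 (a point): Tip of mount_1's bent-wire pointer (2.4 mm wire), which moves with the plate, 95 mm from the tilt axis, in front of the scale.
- mark_1 (a point): Where the pointer tip is when it stands at the long mark: 34.5 mm above the worktop, 17.5 mm under the top line. The long mark is the thick line across the whole width of the white upright scale strip (28 mm wide, its top 67 mm above the worktop, facing the mount's -x side); one short line lies 3.5 mm under it.
- zero_1 (a point): Where the pointer tip stands when it is at the top line of the scale, 52 mm above the worktop (plate free, against its upper stop).
- mirror_1: Round mirror glass of mount_1, 69 mm across, its face 65 mm above the worktop; origin on the tilt axis under its middle.
- pointer_1: The bent-wire pointer of mount_1; origin on the tilt axis under the middle of the mirror; it runs forward 45 mm to the +y side of the pad and turns outwards to the scale.
- hook_1: The steel J-hook of mount_1's catch, 28 mm tall, 10 mm thick; origin on its pivot, 28 mm above the worktop, 60 mm in front of and 57.5 mm to the -y side of the mount's origin.
- tilt_2 (a joint): Tilt of the other mount's plate, rad; 0 = free.
- hex_keys: Loose folding hex-key set with an orange handle, 92 x 24 x 18 mm, lying on the worktop; a bystander.
- tweezers: Loose steel tweezers, 122 x 13 x 8 mm, lying on the worktop; a bystander.
- white_bottle: Loose small white reagent bottle, 52 mm across, 72 mm tall; a bystander.

How it is judged:
On the way:
1. the sprung corner of the locked mount is pressed by the fingers so that its pointer stands at the long mark (3.5 mm above to 4 mm below) with the catch swung clear, for 0.3 s (z of tip_1 in the frame of mark_1 between -0.004 and 0.0035 m and value of joint catch_1 above 0.5 rad and contact force between the fingers and mount_1 above 2 N), for 0.3 s.
At the end, for the whole second after the job is handed in: the pointer of the mount that was locked is back at the top line (within 2 mm) and at rest, its catch is swung clear (more than 0.5 rad), and the other mount is still free (tilt under 0.02 rad) (z of tip_1 in the frame of zero_1 above -0.002 m and value of joint catch_1 above 0.5 rad and velocity of joint tilt_1 between -0.05 and 0.05 rad/s and value of joint tilt_2 below 0.02 rad); the robot touches nothing.
It fails at once if the corner is pressed well past the long mark (pointer more than 6 mm below it) (z of tip_1 in the frame of mark_1 below -0.006 m).
It fails at once if the corner is let fly up (faster than 2.5 rad/s, about 190 mm/s at the pad) (velocity of joint tilt_1 below -2.5 rad/s).
It fails at once if the mirror glass, the pointer or the catch is touched (contact force between any of the fingers, the arm and mirror_1 above 0.5 N or contact force between the fingers and pointer_1 above 0.5 N or contact force between the fingers and hook_1 above 0.5 N).
It fails at once if the other mount is touched (contact force between any of the fingers, the arm and mount_2 above 0.5 N).
It fails at once if a thing lying about is shifted or lifted (more than 20 mm) (distance of any of hex_keys, tweezers, white_bottle from where it was at the start of the episode above 0.02 m).
It also fails if it takes over 40 s, if anything falls off the work surface, if the arm or the gripper's body presses on something with over 40 N, if the wrist force passes 120 N, or if a joint passes its speed limit or range.

ROBOT

A 6-joint arm with a two-finger parallel gripper is mounted at the origin on the work surface; the furniture and walls round the work are solid. World frame = base frame: x ahead of the robot, y to its left, z up, the work surface at z = 0. Lengths are in m, angles in rad, forces in N, time in s.
With the tool pointing down it reaches from about 0.425 to 0.95 m from the base axis. Payload 3.5 kg.
Tool frame: the origin (TCP) lies midway between the tips of the shut fingers; the grasp point (between the pads) lies 19 mm behind it (ctrl.pinch_z is the distance from the TCP to the grasp point, in m); z points along the fingers, y is the line along which they close (so a half turn about z gives the same grasp; the last joint's range is limited). The gripper opens to 85 mm and grips with 20 to 120 N. Pads are 22 mm wide; open, the fingers measure 114 mm over their backs; the gripper's body (76 mm by 85 mm) begins 54 mm behind the grasp point. The pads swing forward as they close: fully open they stand 13 mm farther back than shut.
Start: joints at [-1.459, 0.286, 1.577, -0, 1.279, -0.15], TCP at [0.175, -0.652, 0.231] pointing down, gripper open.
Joint ranges: [-2.77, 2.77], [-0.9, 2.22], [0.21, 2.48], [-1.53, 4.67], [0.24, 2.81], [-2.84, 2.84]. Speed limits (rad/s): [2.79, 2.79, 3.14, 3.14, 3.14, 3.14].

INTERFACE

Orientations are given as a unit quaternion [x, y, z, w].
In Python, from plant import get_state, viewer, sign_off, ctrl gives the robot as it stands. The module is installed in compiled form; this text tells all that it offers.
- The arm moves only by the shell command python3 -m handwheel 'ROWS' [FORCE]. ROWS is JSON, a list that holds one entry, the list of rows, each a list of 5 numbers: the finger opening in m, from 0 to 0.0854, then the shift along the tool's x, y, z in m, then the turn about the tool's z in degrees. In form: [[[claw, x, y, z, spin], ...]]. A call has 1 to 12 rows; each row shifts and turns the commanded pose from where the row before left it, along the tool's axes as they then stand; what a row does not reach is not made up. A row lasts 1/12 s, in which the tool goes at most 41.7 mm and 7.16 degrees, less where a joint would pass 70% of its speed; a pose out of reach is approached as far as the arm can. A call is refused whole if a number of a shift passes 0.0417 or a number of a turn 7.16, either way. A call with a gripper value outside its range is refused whole. The fingers move at their own pace and stop on an object; FORCE is the grip in N (left out, the last holds). Time passes only in rows, so rows that do not move let the fingers close. It gives the time, the measured TCP pose, the force, the opening and the grip force at its end, in the units of the state.
- get_state(): the state, without advancing time (a new reading comes with each control period).
- viewer.read_camera(name): name is "scene" or "top"; returns the picture (384x512x3 uint8, blue, green, red); there is no depth.
- viewer.camera_params(name): a dict with "fov_y" (degrees; the focal length in pixels is half the picture's height over the tangent of half this angle, whatever the lens; pixels are square), "cx", "cy" (the principal point, pixels), "k1" (the pictures are not rectified: a ray, as slopes to the right and down, at radius r is drawn at 1 + k1 r^2 times it, then the intrinsics apply), "xyz" and "attitude" of the camera in the world. Camera axes: x right, y up, looking along -z (the intrinsics and any distortion apply to the point x, -y, -z); pixel columns grow to the right and rows downward; lengths in m; the calibration is good to about 2 mm. A picture is of the moment at which its call begins. camera_params takes no time and is no camera call.
- sign_off(): hands the job in; it is judged then, once.
Trained networks look in the newest picture that a camera, given by its name, has taken for a name from the list of things; names that differ only in an ending like _2 or _b are one class to them, and where a whole thing is asked for, a point or a joint stands for the part that bears it (a point fixed in the world has none). Each returns a list of dicts, best first, with "confidence" (0 to 1); they miss things now and then, are a little off and sometimes report something else, mostly with a low value. They report only what shows in the picture. A call takes as long as a camera call.
- viewer.look_for(camera, name): "extent" ([left, top, width, height] as shares, 0 to 1, of the picture: columns of its width, rows of its height, round what is visible of it).
- viewer.outline_of(camera, name): "mask" (384x512 bool, what is visible of it) and "extent" ([left, top, width, height] as shares, 0 to 1, of the picture: columns of its width, rows of its height, round what is visible of it).
- viewer.pinpoint(camera, name): "xy" ([column, row] as shares, 0 to 1, of the picture: columns of its width, rows of its height: a listed point, or the origin of a listed thing).
The state is a dict: "time": time; "qpos": joint angles; "dq": joint speeds; "joint_efforts": joint torques, N m; "eef_pos": TCP position; "tcp_rot": TCP orientation; "contact_force": force on the tool from outside, world axes, zero at the start; "wrist_torque": the same for the moment, N m; "opening": opening from 0.0 (shut) to 1.0 (fully open); "finger_force": force on a finger pad.
Only numpy, scipy, OpenCV 4.12 (cv2) and the standard library are available. Lean on these libraries where they do the work, as an engineer would, in place of code of your own. Each camera call takes 0.05 s, during which the arm holds its last target. There are 200 camera calls.

## Working session

There is one attempt and no reset: what is moved stays moved. The work goes in short steps, Python scripts to look and compute and a shell command to move; the robot and the scene stay as the last step left them, time stands still between calls to the robot, and variables do not carry over. Pictures are saved under pics/ and viewed, at most 10 in all, crops included, and the job is handed in when it is done.

```bash
mkdir -p pics; cat > h.py <<'E'
import numpy as np, cv2
from scipy.spatial.transform import Rotation as R
from plant import get_state, viewer, ctrl
def ray(cam,uv):
    p=viewer.camera_params(cam); f=192/np.tan(np.radians(p['fov_y'])/2)
    d=(np.array(uv,float)-[p['cx'],p['cy']])/f; s=d.copy()
    for _ in range(30): s=d/(1+p['k1']*(s@s))
    return np.array(p['xyz']), R.from_quat(p['attitude']).apply([s[0],-s[1],-1])
def atz(cam,uv,z):
    o,d=ray(cam,uv); return o+d*(z-o[2])/d[2]
def pix(cam,X):
    p=viewer.camera_params(cam); f=192/np.tan(np.radians(p['fov_y'])/2)
    c=R.from_quat(p['attitude']).inv().apply(np.array(X)-p['xyz']); s=np.array([c[0],-c[1]])/-c[2]
    return s*(1+p['k1']*(s@s))*f+[p['cx'],p['cy']]
E
python3 - <<'E'
from h import *
ims=[]
for c in ("scene","top"):
    im=viewer.read_camera(c); cv2.imwrite(f"pics/{c}0.png",im)
    print(c,viewer.camera_params(c))
    for n,z in (("pad_1",.06),("tip_1",.047),("mirror_1",.052),("hook_1",.028),("mark_1",.0345),("zero_1",.052)):
        for r in viewer.pinpoint(c,n)[:3]:
            uv=np.array(r["xy"])*[512,384]; print(n,round(r["confidence"],2),uv.round(1),atz(c,uv,z).round(4))
print(get_state())
E
```

```text
scene {'fov_y': 52.614388877517435, 'cx': 248.4900415086944, 'cy': 190.26745782730998, 'k1': -0.042404156416045544, 'xyz': array([0.6336085 , 0.5321783 , 0.52264751]), 'attitude': array([0.01798544, 0.49030885, 0.8705703 , 0.03716342])}
pad_1 0.88 [283.4 165.6] [ 0.4739 -0.3419  0.06  ]
mirror_1 0.82 [255.5 163.9] [ 0.5427 -0.3732  0.052 ]
mark_1 0.72 [255.3 166.4] [ 0.5413 -0.3923  0.0345]
mark_1 0.6 [298.7 180.5] [ 0.4395 -0.306   0.0345]
zero_1 0.58 [296.4 174.2] [ 0.4461 -0.308   0.052 ]
top {'fov_y': 47.96599899914153, 'cx': 256.30771832918975, 'cy': 196.2788720248119, 'k1': -0.05236214726933433, 'xyz': array([ 0.38019708, -0.22531139,  1.00691553]), 'attitude': array([-0.06993527,  0.07196763,  0.71012837, -0.69688408])}
pad_1 0.69 [321.3 238.4] [ 0.4759 -0.371   0.06  ]
tip_1 0.41 [292.3 256.5] [ 0.4384 -0.3069  0.047 ]
mirror_1 0.86 [311.3 208.4] [ 0.5446 -0.353   0.052 ]
mirror_1 0.53 [261.8 138.5] [ 0.7115 -0.2452  0.052 ]
mirror_1 0.47 [308.6 212.6] [ 0.5352 -0.3465  0.052 ]
hook_1 0.41 [341.4 231.1] [ 0.4949 -0.4228  0.028 ]
mark_1 0.64 [289.9 255.4] [ 0.4418 -0.3027  0.0345]
zero_1 0.76 [294.7 260.8] [ 0.4286 -0.3115  0.052 ]
{'time': 0.7, 'qpos': array([-1.45897478e+00,  2.86258661e-01,  1.57667056e+00,  1.57808648e-05,
        1.27861227e+00, -1.50033558e-01]), 'dq': array([-2.94041402e-04,  3.69355098e-04, -2.14636253e-04, -2.99467986e-04,
        1.40431343e-04, -7.32825814e-05]), 'joint_efforts': array([-4.75934066e-04, -4.05820262e+01, -2.92859262e+01, -1.51964791e-04,
        5.08851972e-04,  4.47198076e-06]), 'eef_pos': array([ 0.17474918, -0.65198395,  0.23136842]), 'tcp_rot': array([9.91441521e-01, 1.30551561e-01, 7.06599129e-06, 2.57196113e-05]), 'contact_force': array([-0.16520011,  0.24518974, -0.6353553 ]), 'wrist_torque': array([0.01085367, 0.02843364, 0.01618845]), 'finger_force': 0.0, 'opening': 0.9957591379727698}
```

```bash
python3 -c "
import cv2
for c in ('scene','top'): cv2.imwrite(f'pics/{c}0b.png',cv2.resize(cv2.imread(f'pics/{c}0.png'),(800,600),interpolation=cv2.INTER_CUBIC))"
```

```text
(no output)
```

View pics/scene0b.png

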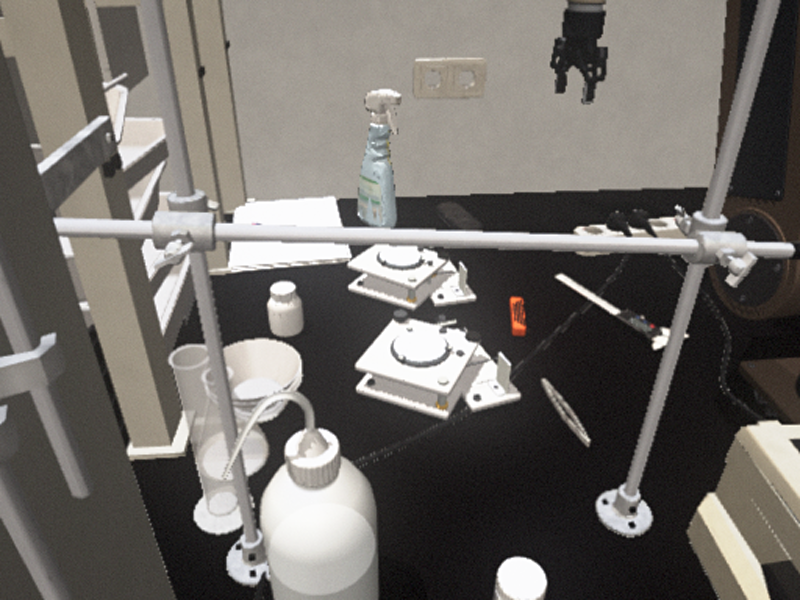

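View pics/top0b.png

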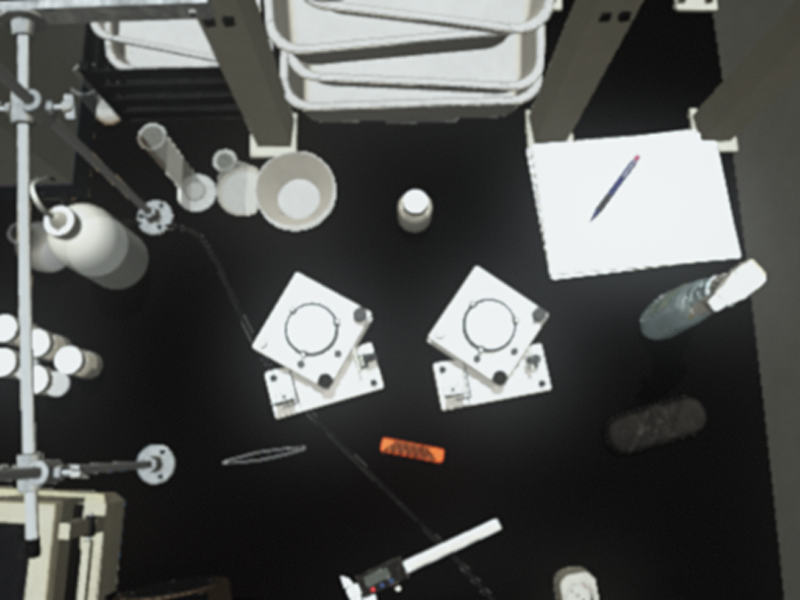

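The top view shows two mounts: the left one's mirror is at about (199,209) and the right one's at about (313,208), in raw pixels. Their pads are near (208,244) and (320,241). I need zoomed crops to tell which one is locked.

```bash
python3 -c "
import cv2,numpy as np
t=cv2.imread('pics/top0.png');s=cv2.imread('pics/scene0.png')
z=lambda a:cv2.resize(a,(400,300),interpolation=cv2.INTER_CUBIC)
a=np.hstack([z(t[205:271,165:253]),z(t[205:271,272:360])])
b=np.hstack([z(s[195:273,225:329+0]),z(s[145:205,220:300])])
cv2.imwrite('pics/crop1.png',np.vstack([a,b]))"
```

```text
(no output)
```

View pics/crop1.png

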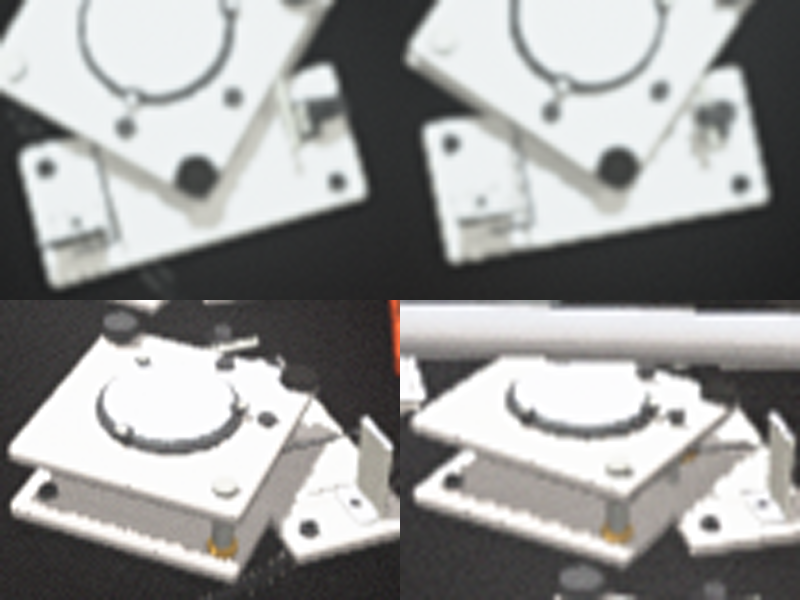

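```bash
python3 - <<'E'
from h import *
A={}
for c in ("scene","top"):
    A[c]=np.mean([viewer.read_camera(c).astype(float) for _ in range(8)],0); np.save(c+".npy",A[c])
    cv2.imwrite(f"pics/{c}avg.png",A[c])
z=lambda a:cv2.resize(a,(400,300),interpolation=cv2.INTER_CUBIC)
t,s=A["top"],A["scene"]
a=np.hstack([z(t[210:240,220:260]),z(t[210:240,325:365])])
b=np.hstack([z(s[200:236,264:312]),z(s[150:186,256:304])])
cv2.imwrite("pics/crop2.png",np.clip(np.vstack([a,b])*1.0,0,255))
def tri(u1,u2):
    (o1,d1),(o2,d2)=ray("scene",u1),ray("top",u2)
    k=np.linalg.lstsq(np.c_[d1,-d2],o2-o1,rcond=None)[0]; return ((o1+k[0]*d1+o2+k[1]*d2)/2).round(4),((o1+k[0]*d1-o2-k[1]*d2)*1e3).round(1)
print("L",tri((302.5,215.3),(207.9,243.5)),atz("top",(207.9,243.5),.06)); print("R",tri((283,163.5),(320,241.7)),atz("top",(320,241.7),.06))
for c in ("scene","top"):
  for n in ("pad_1","tip_1","hook_1","mirror_1","zero_1","mount_1"):
    print(c,n,[(round(r["confidence"],2),(np.array(r["xy"])*[512,384]).round(1).tolist()) for r in viewer.pinpoint(c,n)])
E
```

```text
L (array([ 0.4693, -0.1214,  0.0578]), array([-0.7,  0.2, -0. ])) [ 0.46944756 -0.12175984  0.06      ]
R (array([ 0.4699, -0.3692,  0.0517]), array([ 0.7, -0.2,  0.1])) [ 0.46871431 -0.36781856  0.06      ]
scene pad_1 [(0.58, [283.4, 163.4])]
scene tip_1 []
scene hook_1 []
scene mirror_1 [(0.74, [255.2, 165.5])]
scene zero_1 [(0.93, [298.4, 172.3])]
scene mount_1 [(0.96, [255.9, 185.3]), (0.9, [270.8, 246.5]), (0.21, [286.0, 164.5])]
top pad_1 [(0.61, [321.7, 240.2])]
top tip_1 [(0.42, [293.3, 257.1])]
top hook_1 [(0.62, [314.2, 204.5]), (0.56, [341.0, 229.4])]
top mirror_1 [(0.86, [311.9, 206.3])]
top zero_1 [(0.65, [297.4, 256.2])]
top mount_1 [(0.73, [200.2, 215.0]), (0.58, [307.8, 212.5])][ WARN:0@3.196] global loadsave.cpp:1063 imwrite_ Unsupported depth image for selected encoder is fallbacked to CV_8U.
```

View pics/crop2.png

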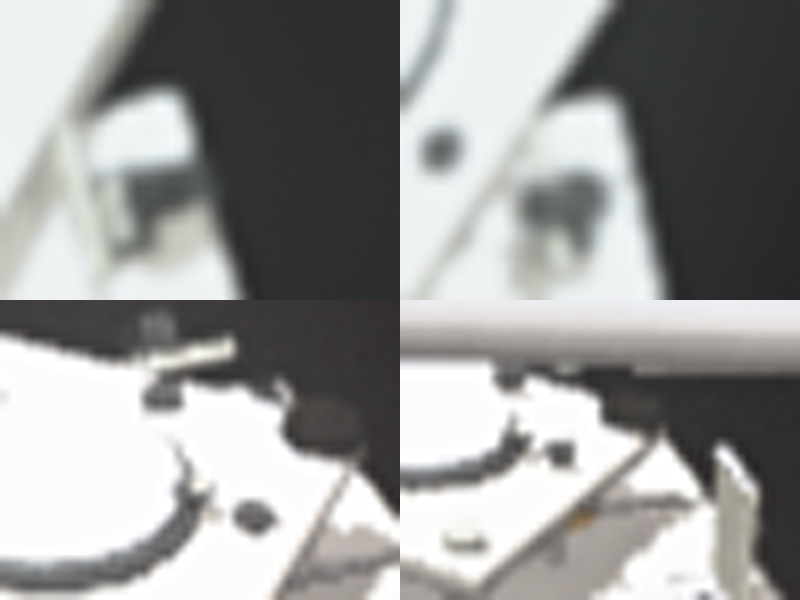

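```bash
python3 - <<'E'
from h import *
t=np.load("top.npy").astype(np.uint8);s=np.load("scene.npy").astype(np.uint8)
def blob(im,x,y,r=9):
    g=im[y-r:y+r+1,x-r:x+r+1].mean(2); m=(g<110).astype(np.uint8)
    n,l,st,ce=cv2.connectedComponentsWithStats(m); k=l[r-1:r+2,r-1:r+2].max()
    w=np.clip(180-g,0,None)*(cv2.dilate((l==k).astype(np.uint8),np.ones((3,3)))>0); Y,X=np.mgrid[y-r:y+r+1,x-r:x+r+1]
    return np.array([(w*X).sum(),(w*Y).sum()])/w.sum(), st[k]
rows=[]
for nm,tp,sp,mir in (("L",(208,244),(302,215),(199,209)),("R",(320,242),(283,163),(313.5,208))):
    bt,st=blob(t,*tp); print(nm,bt,st)
    P=atz("top",bt,.058); M=atz("top",mir,.065)
    x=(M-P)[:2]; print(nm,"pad",P.round(4),"mir",M.round(4),"dist",np.linalg.norm(x),"yaw",np.degrees(np.arctan2(x[1],x[0])))
    x/=np.linalg.norm(x); y=np.array([-x[1],x[0]]); O=P[:2]+.0745*x
    W=lambda a,b,z:np.r_[O+a*x+b*y,z]
    for q,(a,b,z) in dict(piv=(-.06,-.0575,.028),up=(-.06,-.0575,.056),out=(-.06,-.0776,.0475),tipfree=(-.095,.045,.052),tiplock=(-.095,.045,.0454),padfree=(-.076,0,.062),padlock=(-.076,0,.057),barc=(-.06,-.082,.02),corn=(.0,-.09,.057)).items():
        print(q,pix("top",W(a,b,z)).round(1),pix("scene",W(a,b,z)).round(1))
z=lambda a:cv2.resize(a,(400,300),interpolation=cv2.INTER_CUBIC)
b=np.vstack([np.hstack([z(t[232:262,175:215]),z(t[232:262,283:323])]),np.hstack([z(s[200:248,276:340]),z(s[152:200,256:320])])])
cv2.imwrite("pics/crop3.png",b)
E
```

```text
L [207.74685876 243.6810581 ] [ 5  5  9  8 55]
L pad [ 0.4692 -0.1212  0.058 ] mir [ 0.5457 -0.1024  0.065 ] dist 0.07875788937817099 yaw 13.845327568781672
piv [232.2 232.2] [284.5 213.6]
up [231.5 230.8] [285.1 203.1]
out [240.4 228.9] [281.4 201.6]
tipfree [190.4 258.2] [321.  227.9]
tiplock [190.8 258.4] [320.7 230.5]
padfree [207.7 244.2] [303.2 213.6]
padlock [208.  244.4] [303.  215.5]
barc [242.7 229.9] [280.2 210.7]
corn [238.9 201.2] [254.4 199.9]
R [319.40857653 241.73501092] [ 5  5  8  8 53]
R pad [ 0.4689 -0.3668  0.058 ] mir [ 0.5432 -0.3562  0.065 ] dist 0.07511088347445917 yaw 8.148765228514302
piv [341.  232.6] [272.1 162.8]
up [343.5 231.2] [272.4 153.7]
out [351.5 230.2] [270.4 153.4]
tipfree [300.7 254.5] [296.7 170.9]
tiplock [300.4 254.7] [296.5 173.2]
padfree [319.8 242.2] [284.4 160.4]
padlock [319.5 242.5] [284.3 162.1]
barc [350.7 231.3] [269.7 161.5]
corn [352.4 202.5] [248.4 150.6]
```

View pics/crop3.png

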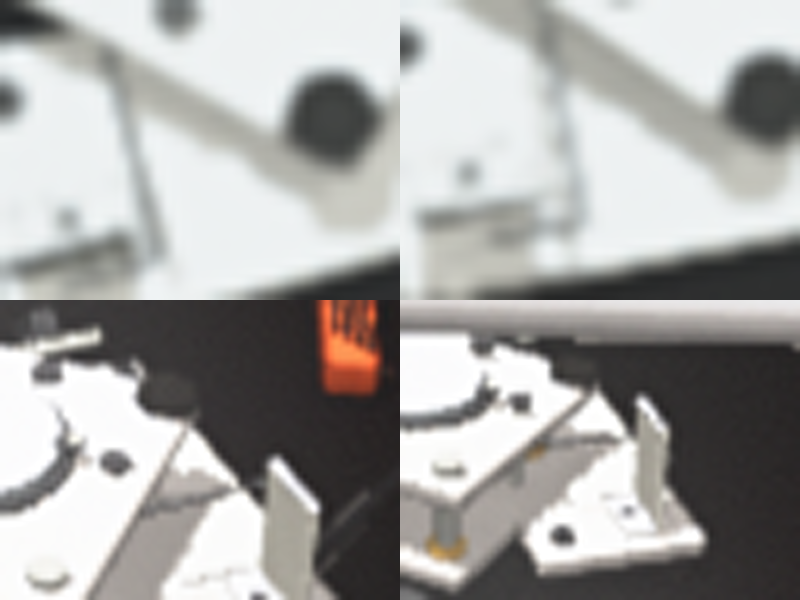

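In crop 2, the left mount's hook reaches out to the predicted "swung out" point. The right mount's hook stays at the upright point, and its pad sits about 5 mm lower relative to the left one. So the right mount is locked, with its pad at about (0.469, -0.367). I'll move above it with the fingers shut.

```bash
python3 -m handwheel '[[[0,0.0298,-0.0166,0,0],[0,0.0298,-0.0166,0,0],[0,0.0298,-0.0166,0,0],[0,0.0298,-0.0166,0,0],[0,0.0298,-0.0166,0,0],[0,0.0298,-0.0166,0,0],[0,0.0298,-0.0166,0,0],[0,0.0298,-0.0166,0,0],[0,0.0298,-0.0166,0,0],[0,0.0298,-0.0166,0,0],[0,0.0298,-0.0166,0,0],[0,0.0298,-0.0166,0,0]]]' 30
python3 -m handwheel '[[[0,0,0,0.03,0],[0,0,0,0.03,0],[0,0,0,0.03,0],[0,0,0,0.03,0],[0,0,0,0.02,0],[0,0,0,0,0],[0,0,0,0,0]]]'
python3 - <<'E'
from h import *
print(get_state())
a=viewer.read_camera("scene");b=viewer.read_camera("top")
z=lambda a:cv2.resize(a,(400,300),interpolation=cv2.INTER_CUBIC)
cv2.imwrite("pics/c4.png",np.hstack([z(a[105:195,230:350]),z(b[190:265,270:370])]))
E
```

```text
time: 3.1
eef_pos: [0.4696, -0.3657, 0.2316]
tcp_rot: [0.991, 0.131, 0.0, 0.0]
contact_force: [0.6, 0.2, -0.6]
opening: -0.002
finger_force: 0.0
time: 3.68
eef_pos: [0.4681, -0.3664, 0.0904]
tcp_rot: [0.991, 0.131, -0.001, -0.001]
contact_force: [0.5, -0.0, 0.6]
opening: -0.0
finger_force: 0.0
{'time': 3.6833, 'qpos': array([-8.34744807e-01,  2.66803975e-01,  1.87759047e+00,  4.06382880e-06,
        9.99968071e-01,  4.74259604e-01]), 'dq': array([-0.00306281, -0.03913173, -0.05000138,  0.00101624, -0.00235601,
       -0.00026126]), 'joint_efforts': array([ 3.67538107e-02, -3.42935300e+01, -2.39554346e+01, -8.00256257e-04,
        3.11339053e-02, -3.77078891e-06]), 'eef_pos': array([ 0.46806766, -0.36641054,  0.09035228]), 'tcp_rot': array([ 9.91444542e-01,  1.30521272e-01, -7.86469459e-04, -1.13995923e-03]), 'contact_force': array([ 0.48354695, -0.04351608,  0.55764074]), 'wrist_torque': array([ 0.00021808,  0.03472833, -0.03505815]), 'finger_force': 0.0, 'opening': -7.602483519940369e-05}
```

View pics/c4.png

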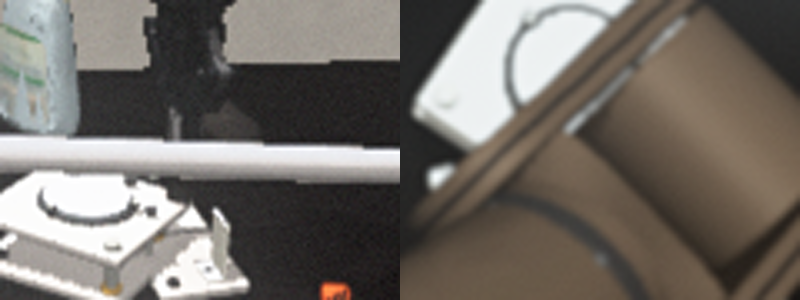

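```bash
python3 -m handwheel '[[[0,0.001,0,0.01,0],[0,0,0,0.01,0],[0,0,0,0.005,0],[0,0,0,0.002,0],[0,0,0,0,0]]]'; python3 -m handwheel '[[[0,0,0,0.002,0],[0,0,0,0.001,0],[0,0,0,0,0]]]'
```

```text
time: 4.2
eef_pos: [0.4691, -0.3662, 0.0633]
tcp_rot: [0.991, 0.131, -0.001, -0.001]
contact_force: [-0.2, 0.1, 0.4]
opening: -0.001
finger_force: 0.0
time: 4.45
eef_pos: [0.4696, -0.3668, 0.0613]
tcp_rot: [0.991, 0.131, 0.0, -0.0]
contact_force: [-0.3, -0.1, 0.4]
opening: 0.003
finger_force: 0.0
```

```bash
python3 -m handwheel '[[[0,0,0,0.002,0],[0,0,0,0.001,0],[0,0,0,0,0]]]'; python3 -m handwheel '[[[0,0,0,0.001,0],[0,0,0,0.001,0],[0,0,0,0,0]]]'; python3 -m handwheel '[[[0,0,0,0.001,0],[0,0,0,0.001,0],[0,0,0,0,0]]]'
python3 - <<'E'
from h import *
s=viewer.read_camera("scene");z=lambda a:cv2.resize(a,(400,300),interpolation=cv2.INTER_CUBIC)
a=np.load("scene.npy").astype(np.uint8)
cv2.imwrite("pics/c5.png",np.hstack([z(a[152:188,260:308]),z(s[152:188,260:308])]))
E
```

```text
time: 4.7
eef_pos: [0.4695, -0.3666, 0.0581]
tcp_rot: [0.991, 0.131, -0.0, -0.0]
contact_force: [0.4, 0.4, 0.6]
opening: -0.003
finger_force: 0.0
time: 4.95
eef_pos: [0.4697, -0.3669, 0.0568]
tcp_rot: [0.991, 0.131, 0.0, 0.0]
contact_force: [-0.7, 0.8, 2.6]
opening: 0.0
finger_force: 1.4
time: 5.2
eef_pos: [0.4696, -0.3669, 0.0551]
tcp_rot: [0.991, 0.131, -0.0, 0.0]
contact_force: [-2.0, 2.1, 5.3]
opening: -0.001
finger_force: 2.8
```

View pics/c5.png

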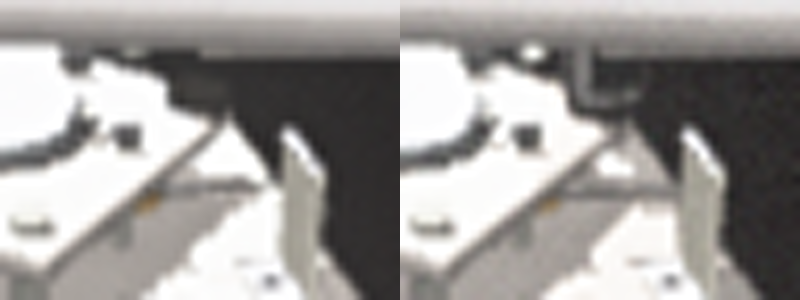

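```bash
python3 -m handwheel '[[[0,0,0,0.001,0],[0,0,0,0.001,0],[0,0,0,0.001,0],[0,0,0,0,0],[0,0,0,0,0]]]'; python3 -m handwheel '[[[0,0,0,0.001,0],[0,0,0,0.001,0],[0,0,0,0,0],[0,0,0,0,0]]]'
python3 - <<'E'
from h import *
s=viewer.read_camera("scene");z=lambda a:cv2.resize(a,(400,300),interpolation=cv2.INTER_CUBIC)
a=np.load("scene.npy").astype(np.uint8)
cv2.imwrite("pics/c6.png",np.hstack([z(a[152:188,260:308]),z(s[152:188,260:308])]))
E
```

```text
time: 5.67
eef_pos: [0.4695, -0.3669, 0.0523]
tcp_rot: [0.991, 0.131, -0.0, -0.0]
contact_force: [-2.8, 1.2, 6.7]
opening: 0.004
finger_force: 3.4
time: 6.0
eef_pos: [0.4696, -0.3669, 0.0505]
tcp_rot: [0.991, 0.131, -0.0, -0.0]
contact_force: [-3.2, 1.8, 7.6]
opening: -0.001
finger_force: 3.7
```

View pics/c6.png

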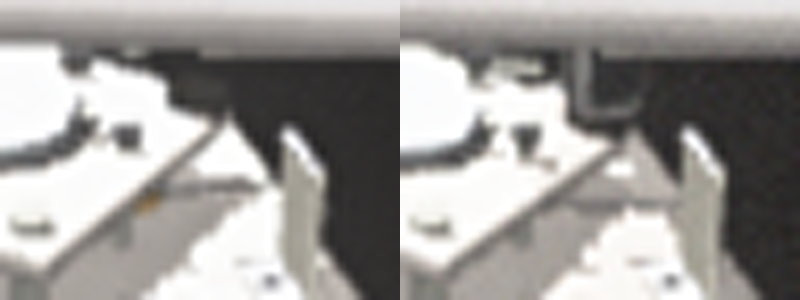

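```bash
python3 -m handwheel '[[[0,0,0,0.001,0],[0,0,0,0.0005,0],[0,0,0,0,0],[0,0,0,0,0],[0,0,0,0,0],[0,0,0,0,0],[0,0,0,0,0]]]'
python3 - <<'E'
from h import *
s=np.mean([viewer.read_camera("scene").astype(float) for _ in range(6)],0);np.save("s2.npy",s)
a=np.load("scene.npy")
for n,i in (("a",a),("s",s)):
    print(n); print(i[168:184,284:294].mean(2).round(0).astype(int))
print([(r["confidence"],np.array(r["xy"])*[512,384]) for n in("tip_1","mark_1") for r in viewer.pinpoint("scene",n)])
z=lambda a:cv2.resize(a,(400,300),interpolation=cv2.INTER_CUBIC)
cv2.imwrite("pics/c7.png",np.hstack([z(a[152:188,260:308]),z(s[152:188,260:308])]).clip(0,255).astype(np.uint8))
E
```

```text
time: 6.63
eef_pos: [0.4696, -0.367, 0.0491]
tcp_rot: [0.991, 0.131, -0.0, 0.0]
contact_force: [-2.8, 1.7, 7.6]
opening: -0.001
finger_force: 3.9
a
[[149 157 235 255 243 110  50  47  50 100]
 [149 232 255 255 255 206  90  47  46  67]
 [230 254 254 253 255 255 199  74  45  66]
 [255 255 253 253 254 255 255 152  53  68]
 [252 252 252 252 250 252 255 229  97  83]
 [185 181 178 175 153 174 231 233 145 105]
 [139 123 122 117 121 123 138 187 212 170]
 [158 159 172 157 169 180 185 230 255 239]
 [160 158 159 160 169 220 231 254 255 222]
 [156 155 162 202 223 254 253 253 254 229]
 [154 155 187 253 254 253 252 252 253 230]
 [159 173 230 254 253 252 252 252 254 224]
 [210 230 253 253 252 252 252 252 254 205]
 [255 253 253 252 252 252 252 253 254 203]
 [254 252 252 252 247 246 249 250 251 211]
 [253 252 252 251 222 218 236 243 244 238]]
s
[[ 71  59  68 137 146  75  49  47  49  98]
 [135  99  93 162 177 128  65  45  44  66]
 [174 124 121 167 185 182 120  55  41  63]
 [150 190 194 183 181 183 175  89  44  69]
 [192 252 251 194 182 180 180 142  67  75]
 [160 178 190 182 183 182 182 175 121  90]
 [161 159 162 174 182 182 182 182 179 136]
 [159 156 154 155 168 180 183 181 178 162]
 [137 131 130 134 129 160 168 168 158 137]
 [110 114 123 182 177 180 179 175 122 129]
 [162 200 215 252 252 252 251 250 172 152]
 [212 251 251 250 250 250 250 250 208 167]
 [250 251 249 248 249 249 249 250 249 196]
 [249 249 248 248 249 249 248 249 250 198]
 [249 248 248 241 241 241 243 246 250 210]
 [248 248 247 215 197 206 230 241 253 240]]
[(0.85, array([297.6768, 182.8992]))]
```

View pics/c7.png

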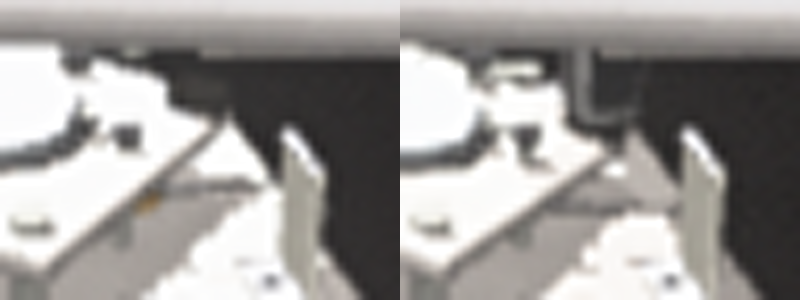

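```bash
python3 - <<'E'
from h import *
P=np.array([.4692,-.367])
for yaw in (8,11):
  c,s_=np.cos(np.radians(yaw)),np.sin(np.radians(yaw)); x=np.array([c,s_]);y=np.array([-s_,c]);O=P+.0755*x
  for yy in (.037,.045):
    q=[[pix("scene",np.r_[O-a*np.cos(t)*x+yy*y,.052-a*np.sin(t)]) for a in np.arange(.05,.1,.003)] for t in (.07,.15,.185,.22)]
    print(yaw,yy,[[np.interp(k,[u[0] for u in r],[u[1] for u in r]).round(2) for k in (284,286,288)] for r in q], np.array(q[0])[[0,-2]].round(1).tolist())
E
```

```text
8 0.037 [[np.float64(172.29), np.float64(172.19), np.float64(172.09)], [np.float64(174.12), np.float64(174.17), np.float64(174.21)], [np.float64(174.93), np.float64(175.04), np.float64(175.15)], [np.float64(175.75), np.float64(175.93), np.float64(176.11)]] [[278.1, 172.6], [294.9, 171.8]]
8 0.045 [[np.float64(173.81), np.float64(173.71), np.float64(173.61)], [np.float64(175.58), np.float64(175.62), np.float64(175.67)], [np.float64(176.36), np.float64(176.47), np.float64(176.58)], [np.float64(177.16), np.float64(177.33), np.float64(177.51)]] [[279.0, 174.1], [295.9, 173.2]]
11 0.037 [[np.float64(172.36), np.float64(172.2), np.float64(172.05)], [np.float64(174.12), np.float64(174.12), np.float64(174.11)], [np.float64(174.91), np.float64(174.97), np.float64(175.03)], [np.float64(175.7), np.float64(175.83), np.float64(175.96)]] [[279.0, 172.7], [295.4, 171.5]]
11 0.045 [[np.float64(173.89), np.float64(173.74), np.float64(173.58)], [np.float64(175.58), np.float64(175.58), np.float64(175.57)], [np.float64(176.34), np.float64(176.4), np.float64(176.45)], [np.float64(177.1), np.float64(177.23), np.float64(177.35)]] [[280.1, 174.2], [296.6, 172.9]]
```

The pointer's shift puts the tilt at about 0.17, with the tip about 1 mm above the mark, and the catch has swung clear. I'll press a touch more, hold, then ease up.

```bash
python3 -m handwheel '[[[0,0,0,0.0006,0],[0,0,0,0,0],[0,0,0,0,0],[0,0,0,0,0],[0,0,0,0,0],[0,0,0,0,0],[0,0,0,0,0],[0,0,0,0,0]]]'
python3 -m handwheel '[[[0,0,0,-0.001,0],[0,0,0,-0.001,0],[0,0,0,-0.001,0],[0,0,0,-0.001,0],[0,0,0,-0.001,0],[0,0,0,-0.001,0],[0,0,0,-0.001,0],[0,0,0,-0.001,0],[0,0,0,-0.001,0],[0,0,0,-0.001,0],[0,0,0,-0.001,0],[0,0,0,-0.001,0]]]'
python3 -m handwheel '[[[0,0,0,-0.001,0],[0,0,0,-0.001,0],[0,0,0,-0.001,0],[0,0,0,-0.001,0],[0,0,0,-0.001,0],[0,0,0,-0.001,0],[0,0,0,-0.005,0],[0,0,0,-0.01,0],[0,0,0,-0.03,0],[0,0,0,-0.03,0],[0,0,0,-0.02,0],[0,0,0,0,0]]]'
python3 -m handwheel '[[[0,-0.03,0.017,0,0],[0,-0.03,0.017,0,0],[0,-0.03,0.017,0,0],[0,-0.03,0.017,0,0],[0,-0.03,0.017,0,0],[0,-0.03,0.017,0,0],[0,-0.03,0.017,0,0],[0,-0.03,0.017,0,0],[0,0,0,0,0],[0,0,0,0,0]]]'
python3 - <<'E'
from h import *
s=viewer.read_camera("scene");t=viewer.read_camera("top")
z=lambda a:cv2.resize(a,(400,300),interpolation=cv2.INTER_CUBIC)
cv2.imwrite("pics/c8.png",np.hstack([z(s[152:188,260:308]),z(t[205:271,272:360])]))
print(s[168:184,284:294].mean(2).round(0).astype(int))
E
```

```text
time: 7.7
eef_pos: [0.4696, -0.367, 0.0486]
tcp_rot: [0.991, 0.131, -0.0, 0.0]
contact_force: [-3.2, 2.5, 6.6]
opening: 0.003
finger_force: 4.0
time: 8.7
eef_pos: [0.4699, -0.3668, 0.0597]
tcp_rot: [0.991, 0.13, 0.0, 0.0]
contact_force: [-0.0, 2.0, 3.5]
opening: -0.001
finger_force: 2.0
time: 9.7
eef_pos: [0.472, -0.3695, 0.1675]
tcp_rot: [0.991, 0.131, 0.003, 0.005]
contact_force: [0.7, -0.8, 1.3]
opening: -0.003
finger_force: 0.0
time: 10.53
eef_pos: [0.2714, -0.561, 0.1596]
tcp_rot: [0.992, 0.129, 0.0, -0.001]
contact_force: [0.1, -0.0, -1.3]
opening: -0.002
finger_force: 0.0
[[232 254 255 255 242 103  50  47  48 101]
 [254 253 252 254 255 204  88  49  44  69]
 [254 253 253 254 255 255 172  66  58  68]
 [251 252 252 250 249 250 223 118  72  87]
 [168 207 207 168 152 149 198 200  99  80]
 [135 142 157 156 176 189 249 250 200 107]
 [179 178 185 179 182 178 194 212 255 193]
 [164 165 175 177 175 186 184 230 254 238]
 [156 159 161 154 169 220 230 253 254 218]
 [156 156 155 167 215 254 254 253 254 228]
 [157 152 167 220 251 253 252 252 254 231]
 [153 165 221 254 253 252 251 252 254 228]
 [164 221 255 253 252 252 252 252 254 206]
 [220 254 253 252 252 252 252 253 254 201]
 [255 254 253 252 247 246 248 250 250 212]
 [250 253 252 251 224 219 235 243 245 238]]
```

View pics/c8.png

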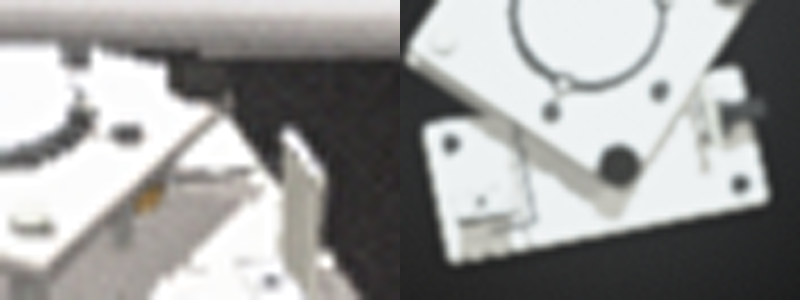

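The pointer is now about 1.7 px higher than when locked, which means the plate is free. The hook at (740,110) points outwards, like the other mount's. I'm handing in.

```bash
python3 -c "
from plant import sign_off; print(sign_off())"
```

```text
the job is handed in; nothing more can be done
None
```

The locked mount (the right-hand one in the top camera view) was pressed to about the long mark, its catch swung clear, and I eased it back up until the pointer returned to the top line. I've handed the job in, but `sign_off` gave no verdict.

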